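# Hang a rinsed sieve screen on the drying rail with an S-hook

## Task

Take the S-hook with the orange grip out of its wooden stand, feed its lower end through the small hole in the blue swivel tab of the sieve screen standing in the white rack, and lift the screen out with it. Hang the S-hook by its big upper bend over the steel rail so that the screen dangles freely from it, let go and leave it hanging still. Work gently: feel for the hole and never lean hard on the screen, do not touch the screen with the gripper, and leave the green splash plate, the pink tube rack and the amber jar where they are.

Things in the scene. Friction and masses are not known exactly. Their poses are not given: they have to be found in the camera images.
- hook: S-hook of 4.5 mm steel wire (70 g), all in its x-z plane, with a block-shaped orange plastic grip, 26 (x) x 12 (y) x 30 (z) mm, to be pinched across y. Origin: centre of the grip's underside, z up. It starts upright, the underside on the stand's top, 60 mm above the table. Overall 46 mm to -x, 13 mm to +x, 63 mm up, 51 mm down.
- hook_crown (a point): crown of the big upper bend, which opens downwards: wire centre at (-26, 0, 61) mm in the hook's frame. The wire rises from the grip at x = 0, runs over the crown and ends at (-46, 0, 38), so a rail enters from below between x = -3 and -43. Hung up loaded, the hook hangs nearly upright, as the lower bend is right below the crown.
- hook_low (a point): lowest point of the lower bend, where a hung thing settles: wire centre at (-26, 0, -49) mm in the hook's frame. From the grip's underside the wire slants to (-35, 0, -27), turns through (-40, 0, -36) and (-36, 0, -45) to here, then rises by (-16, 0, -46) to the tip.
- hook_tip (a point): end of the hook's lower wire, centre of its round end (radius 2.25 mm), at (-2, 0, -38) mm in the hook's frame; the end points to the hook's +x and rises 30 degrees.
- stand: fixed wooden hook stand: two upright cheeks 110 mm long (x) with an 8 mm slot between them, together 50 mm wide (y), 60 mm high; origin at the centre of its underside on the table. The hook's wire hangs in the slot; lift the hook straight up at least 55 mm to clear it.
- screen: flat steel sieve screen with grey mesh, 4 (x, thickness) x 100 (y) x 85 (z) mm, 0.11 to 0.20 kg, standing loose in the rack's slot nearer the robot; pushed at the tab it rocks back by some 3 to 6 mm there and stays so. Origin: middle of its lower edge, z up along the screen, -x towards the robot. A blue tab with the hole is riveted to its -x face and stands up above it.
- rivet (a point): the tab's rivet, at (-3.5, 0, 77) mm in the screen's frame. Blue tab 26 mm wide, 3 mm thick; its 9 mm round hole is 30 mm from the rivet, 11 mm below the tab's top end. It swivels stiffly (0.05 N m) in the screen's plane and leans up to 23 deg to either side: hole up to 12 mm off in y, 27.5 to 30 mm above the rivet. The lean is NOT measured: look or feel. It may keep its lean.
- rack: fixed white rack 120 (x) x 130 (y) x 45 (z) mm with two slots along y, at x = -30 and +30 mm, 5.6 mm wide, 35 mm deep, their floor 10 mm above the table; the screen stands in the one at x = -30, a green splash plate in the other. Origin: centre of its underside.
- splash: green plastic splash plate 4 x 90 x 75 mm standing in the rack's far slot; origin at the middle of its lower edge. To be left alone.
- rail: fixed drying rail: a horizontal round steel bar, 10 mm in diameter, 240 mm long along y, on two end posts; origin on the table below its middle, z up.
- rail_mid (a point): middle of the rail's bar, on its axis, 250 mm above the table.
- tube_rack: pink tube rack 75 x 120 x 38 mm, loose bystander.
- jar: amber jar 50 mm wide, 60 mm tall, loose bystander.
Not all that is in view belongs to the job. Of the things like the screen, leave any that is red; of the rest the smaller one is meant. What is shaped like the rack but red is not meant.

How it is judged:
By the outcome, as a careful person would: the job done as asked, in the order asked, and still so for the second after the job is handed in, with the robot touching nothing.
It also fails if it takes over 72 s, if anything falls off the work surface, if the arm or the gripper's body presses on something with over 40 N, if the wrist force passes 120 N, or if a joint passes its speed limit or range.

## Robot

A 6-joint arm with a two-finger parallel gripper is mounted at the origin on the work surface. World frame = base frame: x ahead of the robot, y to its left, z up, the work surface at z = 0. Lengths are in mm, angles in rad, forces in N, time in s.
With the tool pointing down it reaches from about 275 to 750 mm from the base axis. Payload 10.2 kg.
Tool frame: the origin (TCP) lies at the very end of the fingers, on their centre line; the grasp point (between the pads) lies ctrl.grip_depth behind it (ctrl.grip_depth is the distance from the TCP to the grasp point, in mm); z points along the fingers, y is the direction in which the jaws open and shut (so a half turn about z gives the same grasp; the last joint's range is limited). The gripper opens to 85 mm and grips with 20 to 120 N. Pads are 22 mm wide; open, the fingers measure 114 mm over their backs; the gripper's body (76 mm by 85 mm) begins 54 mm behind the grasp point. The pads swing forward as they close: fully open they stand 13 mm farther back than shut.
Start: joints at [1.112, 0.313, 1.498, -0, 1.331, -0.223], TCP at [122.664, 510.475, 231.294] pointing down, gripper open.
Joint ranges: [-2.94, 2.94], [-0.97, 2.17], [0.19, 2.56], [-1.23, 4.37], [0.02, 3.11], [-2.88, 2.88]. Speed limits (rad/s): [2.39, 2.39, 3.01, 3.14, 3.14, 3.14].

## Interface

Orientations are given as a unit quaternion [w, x, y, z].
In Python, from rig import telemetry, eyes, ctrl, nets gives the robot as it stands. The module is installed in compiled form; this text tells all that it offers.
- The arm moves only by the tool drive_tool, never from a script. Its argument "series" is text: rows parted by semicolons, each of 7 numbers parted by spaces: the shift along the tool's x, y, z normalised to -1 to 1, where 1 is 0.12 m, then the turn, a rotation vector about the tool's x, y, z normalised to -1 to 1, where 1 is 0.5 rad, then the opening, from 0 (shut) to 1 (fully open). In form: tx ty tz wx wy wz hand; .... A call has 1 to 20 rows; each row is the pose to reach, as a shift and turn from the pose measured when the call began, along the tool's axes at that moment; what a row does not reach only later rows make up. A row lasts 1/10 s, in which the tool goes at most 50 mm and 8.59 degrees, less where a joint would pass 70% of its speed; a pose out of reach is approached as far as the arm can. A call with a number of a shift or a turn outside -1 to 1 is refused whole. A call with a gripper value outside its range is refused whole. The fingers move at their own pace and stop on an object; "newtons" is the grip in N (left out, the last holds). Time passes only in rows, so rows that repeat a pose let the fingers close. It gives the time, the measured TCP pose, the force and the opening at its end, in the units of the state.
- telemetry.sense(): the state, without advancing time (a new reading comes with each control period).
- eyes.capture(name): name is "scene" or "top" or "wrist"; returns a dict with "frame" (420x560x3 uint8, red, green, blue), "fx", "fy", "cx", "cy" (pixels), "D" ([k1, k2, p1, p2, k3] as OpenCV has them; the pictures are not rectified), "view" (4x4, takes a point from world to camera coordinates). Camera axes: x right, y up, looking along -z (the intrinsics and any distortion apply to the point x, -y, -z); pixel columns grow to the right and rows downward; lengths in mm; the calibration is good to about 2 mm. A picture is of the moment at which its call begins. There is no depth.
- ctrl.finish_job(): hands the job in, once; it reports no verdict.
Trained networks look in a picture, given as the dict that the camera call returned (one of the last four; its "shot" number tells which), for a name from the list of things; names that differ only in an ending like _2 or _b are one class to them, and where a whole thing is asked for, a point or a joint stands for the part that bears it (a point fixed in the world has none). Each returns a list of dicts, best first, with "confidence" (0 to 1); they miss things now and then, are a little off and sometimes report something else, mostly with a low value. They report only what shows in the picture. A call takes as long as a camera call. They do not tell look-alikes from the thing itself.
- nets.spot_in(name, picture): "rect" ([left, top, right, bottom] in pixels, round what is visible of it).
The state is a dict: "time_s": time; "joints": joint angles; "dq": joint speeds; "tau": joint torques, N m; "eef_pos": TCP position; "ee_rot": TCP orientation; "force": force on the tool from outside, world axes, zero at the start; "wrist_torque": the same for the moment, N m; "grip_width": opening from 0.0 (shut) to 1.0 (fully open).
Only numpy, scipy, OpenCV 4.12 (cv2) and the standard library are available. Lean on these libraries where they do the work, as an engineer would, in place of code of your own. Each camera call takes 0.05 s, during which the arm holds its last target. There are 200 camera calls.

## Working session

There is one attempt and no reset: what is moved stays moved. The work goes in short steps, Python scripts to look and compute and a tool call to move; the robot and the scene stay as the last step left them, time stands still between calls to the robot, and variables do not carry over. Pictures are saved under pics/ and viewed, about 8 in all and at most 12, crops included, and the job is handed in when it is done.

Besides the shell and the picture viewer there is one more tool, called after "Call:" by a JSON object that holds its "name" and its "arguments", one argument or row to a line. drive_tool: Moves the arm, as the interface text tells. Scaled input: -1 to 1 covers 0.12 m each way for a shift and 0.5 rad each way for a turn. Its arguments: {"type":"object","properties":{"series":{"type":"string"},"newtons":{"type":"number"}},"required":["series"]}

```bash
mkdir -p pics; cat > h.py <<'E'
import numpy as np, cv2
from rig import telemetry, eyes, ctrl, nets
from scipy.spatial.transform import Rotation as R
def cap(n,save=None):
    p=eyes.capture(n)
    if save: cv2.imwrite('pics/'+save,p['frame'][:,:,::-1])
    return p
def K(p): return np.array([[p['fx'],0,p['cx']],[0,p['fy'],p['cy']],[0,0,1.]])
def ray(p,uv):
    q=cv2.undistortPoints(np.array([[uv]],float),K(p),np.array(p['D'],float)).ravel()
    V=np.array(p['view']); d=V[:3,:3].T@np.array([q[0],-q[1],-1]); o=-V[:3,:3].T@V[:3,3]
    return o,d/np.linalg.norm(d)
def onplane(p,uv,val,ax=2):
    o,d=ray(p,uv); return o+d*(val-o[ax])/d[ax]
def tri(obs):
    A=np.zeros((3,3));b=np.zeros(3);rs=[ray(p,u) for p,u in obs]
    for o,d in rs:
        M=np.eye(3)-np.outer(d,d);A+=M;b+=M@o
    x=np.linalg.solve(A,b); return x,[np.linalg.norm(np.cross(x-o,d)) for o,d in rs]
def proj(p,X):
    V=np.array(p['view']); c=(V[:3,:3]@np.atleast_2d(X).T).T+V[:3,3]; c=c*[1,-1,-1]
    return cv2.projectPoints(c,np.zeros(3),np.zeros(3),K(p),np.array(p['D'],float))[0].reshape(-1,2)
def pose():
    s=telemetry.sense(); q=s['ee_rot']; return np.array(s['eef_pos']),R.from_quat([q[1],q[2],q[3],q[0]]),s
def rel(target,Rt=None):
    "normalised shift and turn to go from now to target"
    P,Q,_=pose(); t=Q.inv().apply(np.array(target)-P)/120
    w=np.zeros(3) if Rt is None else (Q.inv()*Rt).as_rotvec()/.5
    return np.round(np.r_[t,w],3)
E
python3 - <<'E'
from h import *
s=telemetry.sense(); print(s['eef_pos'],s['ee_rot'],s['force'],ctrl.grip_depth)
ims=[]
for n in ['scene','top','wrist']:
    p=cap(n,n+'0.png'); V=np.array(p['view']);print(n,p['fx'],np.round(-V[:3,:3].T@V[:3,3]),np.round(-V[2,:3],2))
    for t in ['hook','screen','rivet','stand','rack','splash','rail','tube_rack','jar','hook_tip','hook_crown','hook_low']:
        try: print(t,[(np.round(d['rect']).astype(int).tolist(),round(d['confidence'],2)) for d in nets.spot_in(t,p)[:3]])
        except Exception as e: print(t,e)
E
```

```text
[122.54786913 510.24264984 230.74313521] [-2.28180479e-04  1.17636754e-01  9.93056495e-01 -5.82711937e-04] [-0.35562999 -0.02445891  0.8430193 ] 18.700000000000003
scene 435.85504338085207 [1072.  515.  892.] [-0.57 -0.5  -0.65]
hook [([364, 299, 376, 333], 0.57)]
screen [([242, 248, 282, 281], 0.76), ([349, 376, 377, 417], 0.71), ([186, 137, 235, 184], 0.6)]
rivet [([188, 138, 234, 181], 0.93), ([351, 382, 373, 420], 0.75), ([248, 248, 283, 281], 0.69)]
stand [([347, 306, 390, 375], 0.6), ([231, 270, 266, 293], 0.49)]
rack [([111, 220, 169, 268], 0.69), ([423, 238, 483, 293], 0.66), ([222, 263, 289, 318], 0.58)]
splash [([234, 270, 266, 295], 0.7)]
rail [([161, 137, 244, 245], 0.56)]
tube_rack [([158, 259, 209, 306], 0.69)]
jar [([157, 261, 208, 304], 0.75), ([269, 341, 295, 374], 0.71), ([367, 302, 378, 334], 0.25)]
hook_tip [([366, 313, 377, 332], 0.71)]
hook_crown [([160, 137, 241, 243], 0.71), ([366, 304, 377, 331], 0.69)]
hook_low [([365, 301, 378, 335], 0.47)]
top 520.2534401435003 [  93.  -60. 1854.] [ 0.2  -0.   -0.98]
hook [([168, 192, 173, 205], 0.59)]
screen [([383, 243, 400, 278], 0.68), ([172, 196, 179, 205], 0.51), ([140, 143, 165, 166], 0.42)]
rivet [([381, 243, 400, 278], 0.58), ([245, 185, 274, 198], 0.55), ([141, 147, 165, 163], 0.53)]
stand [([166, 186, 189, 222], 0.8)]
rack [([338, 144, 379, 186], 0.84), ([134, 276, 175, 316], 0.77), ([240, 170, 276, 207], 0.75)]
splash [([245, 174, 267, 183], 0.68)]
rail [([303, 197, 395, 228], 0.64)]
tube_rack [([245, 186, 273, 196], 0.52)]
jar []
hook_tip [([171, 192, 177, 203], 0.58)]
hook_crown [([172, 192, 179, 202], 0.55)]
hook_low [([288, 146, 324, 172], 0.57)]
wrist 357.87051916576615 [ 45. 530. 373.] [ 0.31 -0.07 -0.95]
hook []
screen []
rivet []
stand []
rack [([69, 206, 219, 321], 0.81)]
splash []
rail []
tube_rack []
jar []
hook_tip []
hook_crown []
hook_low []
```

```bash
python3 - <<'E'
import cv2,numpy as np
a=cv2.imread('pics/scene0.png')[130:420,100:490]; b=cv2.imread('pics/top0.png')[120:330,110:420]
a=cv2.resize(a,(800,595),interpolation=3)
cv2.imwrite('pics/a.png',a)
cv2.imwrite('pics/b.png',cv2.resize(b,(800,542),interpolation=3))
E
```

```text
(no output)
```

View pics/a.png

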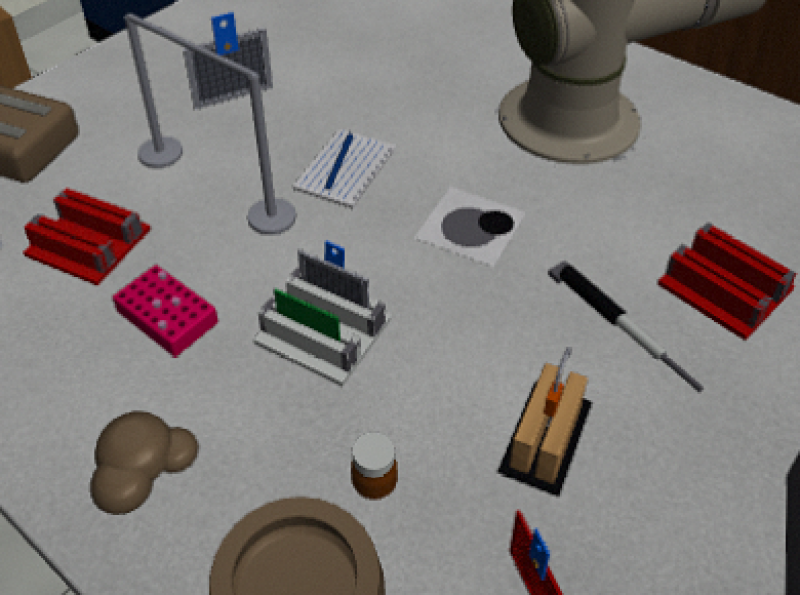

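View pics/b.png

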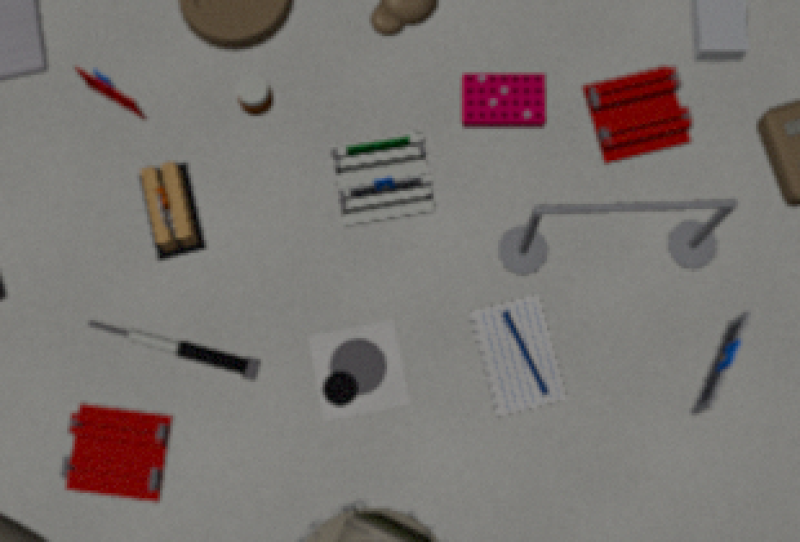

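The scene view shows the stand with the hook (crop 555,400), the white rack with the smaller grey screen and its blue tab (335,250), the rail (200,50) and the red decoys. The top view agrees. Next I'll get coarse positions.

```bash
python3 - <<'E'
from h import *
s=cap('scene');t=cap('top')
S=lambda x,y:(100+x*390/800,130+y*290/595); T=lambda x,y:(110+x*310/800,120+y*210/542)
for n,a,b in [('grip',(555,397),(163,197)),('tab',(334,254),(384,184)),('railL',(130,18),(735,204)),('railR',(258,78),(537,209)),('jar',(373,448),(256,88)),('pinkfar',(158,268),(545,75))]:
    X,e=tri([(s,S(*a)),(t,T(*b))]);print(n,np.round(X),np.round(e,1))
for n,u,z in [('stand a',(142,168),60),('stand b',(183,163),60),('stand c',(195,245),60),('stand d',(160,255),60),('scrL',(349,194),95),('scrR',(420,184),95)]:
    print(n,np.round(onplane(t,T(*u),z)))
E
```

```text
grip [528. 286.  79.] [1.9 1.9]
tab [539. -18. 108.] [0.2 0.2]
railL [ 476. -453.  246.] [2.7 2.7]
railR [ 468. -206.  247.] [4. 4.]
jar [689. 166.  58.] [2.6 2.6]
pinkfar [ 685. -222.   73.] [25.5 25.5]
stand a [575. 319.  60.]
stand b [581. 262.  60.]
stand c [465. 242.  60.]
stand d [452. 289.  60.]
scrL [528.  30.  95.]
scrR [542. -66.  95.]
```

Call:
{"name": "drive_tool", "arguments": {
  "series": "-0.4 -0.2 0 0 0 0 1;-0.8 -0.35 0 0 0 0 1;-1 -0.46 0 0 0 0 1;-1 -0.46 0 0 0 0 1",
  "newtons": 40
}}

```text
time_s: 2.45
eef_pos: [228.8, 427.0, 231.4]
ee_rot: [0.0, 0.12, 0.993, -0.0]
force: [-0.3, 0.5, -0.4]
grip_width: 0.999
```

Call:
{"name": "drive_tool", "arguments": {
  "series": "-0.4 -0.2 0 0 0 0 1;-0.8 -0.35 0 0 0 0 1;-1 -0.46 0 0 0 0 1;-1 -0.46 0 0 0 0 1"
}}

```text
time_s: 2.85
eef_pos: [334.5, 343.2, 231.4]
ee_rot: [0.001, 0.122, 0.993, -0.0]
force: [0.6, 0.9, 0.5]
grip_width: 1.001
```

Call:
{"name": "drive_tool", "arguments": {
  "series": "-0.4 -0.2 0 0 0 -0.3 1;-0.8 -0.35 0 0 0 -0.6 1;-1 -0.46 0 0 0 -0.89 1;-1 -0.46 0 0 0 -0.89 1;-1 -0.46 0 0 0 -0.89 1"
}}

```text
time_s: 3.35
eef_pos: [437.7, 261.0, 231.3]
ee_rot: [0.0, -0.1, 0.995, -0.0]
force: [0.4, 0.8, 0.2]
grip_width: 1.0
```

```bash
python3 - <<'E'
from h import *
import pickle
p=cap('wrist','w1.png'); pickle.dump(p,open('w1.pkl','wb'))
print(nets.spot_in('hook',p),nets.spot_in('stand',p)); print(proj(p,[[528,286,79],[518,278,60]]))
E
```

```text
[{'rect': [280.2, 230.0, 293.2, 308.3], 'confidence': 0.63}] [{'rect': [247.4, 200.6, 318.3, 331.7], 'confidence': 0.91}, {'rect': [0.0, 232.3, 40.1, 256.1], 'confidence': 0.64}]
[[286.49335602 291.92083253]
 [280.21900343 271.53490078]]
```

Call:
{"name": "drive_tool", "arguments": {
  "series": "-0.35 0 0.1 0 0 0 1;-0.65 0 0.3 0 0 0 1;-0.65 0 0.3 0 0 0 1;-0.65 0 0.3 0 0 0 1"
}}

```text
time_s: 3.9
eef_pos: [512.5, 278.1, 195.1]
ee_rot: [-0.0, -0.101, 0.995, -0.0]
force: [-0.0, -0.3, 0.3]
grip_width: 1.004
```

```bash
python3 - <<'E'
from h import *
import pickle
p=cap('wrist','w2.png'); pickle.dump(p,open('w2.pkl','wb'))
print(nets.spot_in('hook',p),nets.spot_in('stand',p)); print(proj(p,[[528,286,79],[518,278,60]]))
a=cv2.imread('pics/w1.png');b=cv2.imread('pics/w2.png')
cv2.imwrite('pics/w12.png',np.hstack([a[:,80:480],b[:,80:480]]))
E
```

```text
[{'rect': [279.5, 161.7, 293.7, 249.0], 'confidence': 0.7}] [{'rect': [240.5, 131.2, 323.2, 280.5], 'confidence': 0.81}]
[[285.4666428  228.84734255]
 [277.99416646 207.41613569]]
```

View pics/w12.png

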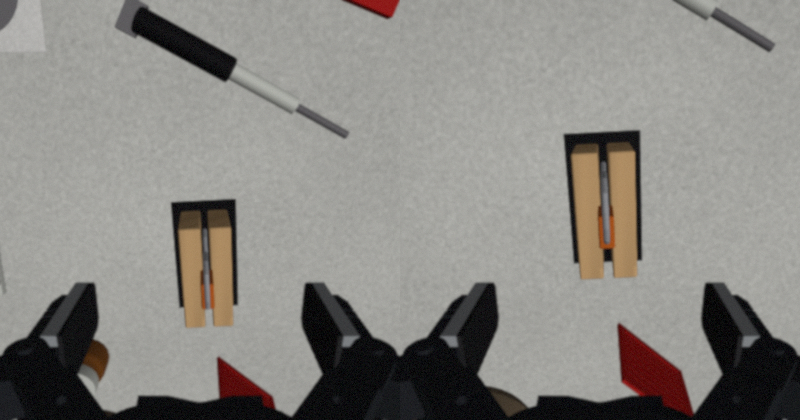

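Both views show the stand upright between the open fingers. The orange grip is at about (207,290) in the left view and (605,230) in the right, with the crown wire running towards the robot, so the yaw is already nearly right. I'll fit the grip box to the orange mask.

```bash
python3 - <<'E'
from h import *
import pickle
from scipy.optimize import least_squares
P=[pickle.load(open(f'w{i}.pkl','rb')) for i in (1,2)]
B=[]
for p in P:
    h=cv2.cvtColor(p['frame'],cv2.COLOR_RGB2HSV).astype(int)
    m=((h[...,0]<12)&(h[...,1]>200)&(h[...,2]>90)).astype(np.uint8); m[:, :240]=0;m[:,330:]=0;m[330:]=0
    n,l,st,c=cv2.connectedComponentsWithStats(m); 
    ys,xs=np.nonzero(m); B.append([xs.min(),ys.min(),xs.max()+1,ys.max()+1]); print(B[-1],len(xs))
    # slot/stand wood edges -> yaw by minAreaRect of wood
    w=((h[...,0]>10)&(h[...,0]<22)&(h[...,1]>90)&(h[...,2]>130)).astype(np.uint8); w[:,:220]=0;w[:,340:]=0
    ys,xs=np.nonzero(w)
    for lo,hi in [(0,.5)]:
        pts=[]
        for r in range(ys.min()+25,ys.max()-5):
            c=xs[ys==r]; pts.append([r,c.min(),c.max()])
        pts=np.array(pts,float)
        e=[np.polyfit(pts[:,0],pts[:,k],1) for k in (1,2)]
        r0,r1=pts[0,0],pts[-1,0]
        W=[[onplane(p,(np.polyval(q,r),r),60) for r in (r0,r1)] for q in e]
        for a,b in W: d=b-a; print('yaw',np.degrees(np.arctan2(d[1],d[0])),np.round(a,1),np.round(b,1))
box=np.array([[x,y,z] for x in(-13,13) for y in(-6,6) for z in(0,30)],float)
def f(v):
    o=[]
    for p,b in zip(P,B):
        q=proj(p,R.from_euler('z',12,degrees=True).apply(box)+v); o+=list(np.r_[q.min(0),q.max(0)]-b)
    return o
s=least_squares(f,[528,286,60]);print(s.x,np.round(s.fun,1))
s=least_squares(lambda v:f([v[0],v[1],60]),[528,286]);print(s.x,np.round(s.fun,1))
E
```

```text
[np.int64(282), np.int64(284), np.int64(293), np.int64(307)] 14
yaw 14.438895555949342 [501.3 255.7  60. ] [575.2 274.7  60. ]
yaw 13.733367895170542 [491.8 302.3  60. ] [565.9 320.4  60. ]
[np.int64(279), np.int64(217), np.int64(294), np.int64(249)] 48
yaw 14.502599472411946 [496.5 254.   60. ] [578.  275.1  60. ]
yaw 14.246398619617414 [486.9 300.7  60. ] [568.5 321.4  60. ]
[547.12190251 291.34385741  28.20179276] [ -0.8 -11.1   0.4   2.6   0.4  -0.8  -0.2   7.3]
[532.49011523 287.61743975] [-1.4 -9.7  1.1  8.  -0.6 -6.   0.7  7. ]
```

```bash
python3 - <<'E'
from h import *
import pickle
from scipy.optimize import least_squares
P=[pickle.load(open(f'w{i}.pkl','rb')) for i in (1,2)]
B=[]
for p in P:
    f=p['frame'].astype(int); m=(f[...,0]>90)&(f[...,0]>1.9*f[...,1]); m[:,:265]=0;m[:,310:]=0;m[330:]=0
    ys,xs=np.nonzero(m); B.append([xs.min(),ys.min(),xs.max()+1,ys.max()+1]); print(B[-1],len(xs))
box=np.array([[x,y,z] for x in(-13,13) for y in(-6,6) for z in(0,30)],float)
def f(v):
    o=[]
    for p,b in zip(P,B):
        q=proj(p,R.from_euler('z',14.3,degrees=True).apply(box)+v); o+=list(np.r_[q.min(0),q.max(0)]-b)
    return o
s=least_squares(f,[528,286,60]);print(s.x,np.round(s.fun,1))
s=least_squares(lambda v:f([v[0],v[1],60]),[528,286]);print(s.x,np.round(s.fun,1))
g=np.r_[s.x,60]; Rt=R.from_euler('z',14.3,degrees=True)*R.from_euler('y',180,degrees=True)
for z in (30,18-18.7): print(rel(g+[0,0,z],Rt))
E
```

```text
[np.int64(282), np.int64(284), np.int64(293), np.int64(307)] 63
[np.int64(279), np.int64(215), np.int64(306), np.int64(330)] 183
[566.80979481 298.74245408  33.46627238] [  1.8   8.3   4.   23.2   3.4  24.3  -8.  -48.8]
[552.84616746 294.97760978] [  1.3   9.4   4.6  27.7   2.7  20.3  -7.2 -48.6]
[-0.355  0.072  0.894 -0.001  0.006 -0.094]
[-3.54e-01  7.20e-02  1.15e+00 -1.00e-03  6.00e-03 -9.40e-02]
```

```bash
python3 - <<'E'
from h import *
import pickle
from scipy.optimize import least_squares
P=[pickle.load(open(f'w{i}.pkl','rb')) for i in (1,2)]
B=[[281,271,294,308],[278.5,207,294,249]]
box=np.array([[x,y,z] for x in(-13,13) for y in(-6,6) for z in(0,30)],float)
def f(v):
    o=[]
    for p,b in zip(P,B):
        q=proj(p,R.from_euler('z',14.3,degrees=True).apply(box)+v); o+=list(np.r_[q.min(0),q.max(0)]-b)
    return o
s=least_squares(f,[528,286,60]);print(s.x,np.round(s.fun,1))
s=least_squares(lambda v:f([v[0],v[1],60]),[528,286]);print(s.x,np.round(s.fun,1))
g=np.r_[s.x,60]; Rt=R.from_euler('z',14.3,degrees=True)*R.from_euler('y',180,degrees=True)
for z in (30,18-18.7): print(rel(g+[0,0,z],Rt))
E
```

```text
[532.97989984 287.92696279  47.82259781] [-0.7 -2.1  0.2  0.3 -0.5  0.   0.8  1.3]
[527.61423994 286.56303091] [-0.9 -1.4  0.5  2.6 -0.9 -2.1  1.2  1.2]
[-0.135  0.046  0.893 -0.001  0.006 -0.094]
[-1.340e-01  4.600e-02  1.149e+00 -1.000e-03  6.000e-03 -9.400e-02]
```

Call:
{"name": "drive_tool", "arguments": {
  "series": "-0.12 0.046 0.05 0 0.006 -0.094 1;-0.13 0.046 0.35 0 0.006 -0.094 1;-0.13 0.046 0.65 0 0.006 -0.094 1;-0.13 0.046 0.9 0 0.006 -0.094 1;-0.13 0.046 0.9 0 0.006 -0.094 1"
}}

```text
time_s: 4.55
eef_pos: [524.9, 286.1, 86.8]
ee_rot: [-0.003, -0.125, 0.992, -0.001]
force: [-0.3, -0.5, -0.8]
grip_width: 1.002
```

```bash
python3 - <<'E'
from h import *
p=cap('wrist','w3.png')
f=p['frame'].astype(int); m=(f[...,0]>80)&(f[...,0]>2*f[...,1])&(f[...,0]>2.5*f[...,2])
n,l,st,c=cv2.connectedComponentsWithStats(m.astype(np.uint8));print([ (s.tolist()) for s in st[1:] if s[4]>15])
box=np.array([[x,y,z] for x in(-13,13) for y in(-6,6) for z in(0,30)],float)
q=proj(p,R.from_euler('z',14.3,degrees=True).apply(box)+[527.6,286.6,60]);print(q.min(0),q.max(0))
P,Q,s=pose(); print(P,rel([527.6,286.6,64]))
E
```

```text
[[286, 256, 5, 59, 184], [267, 263, 3, 37, 90], [267, 301, 4, 14, 35]]
[264.94524615 240.96585275] [292.84373684 319.19775107]
[526.30536197 286.54250166  89.466351  ] [-0.011 -0.002  0.212  0.     0.     0.   ]
```

View pics/w3.png

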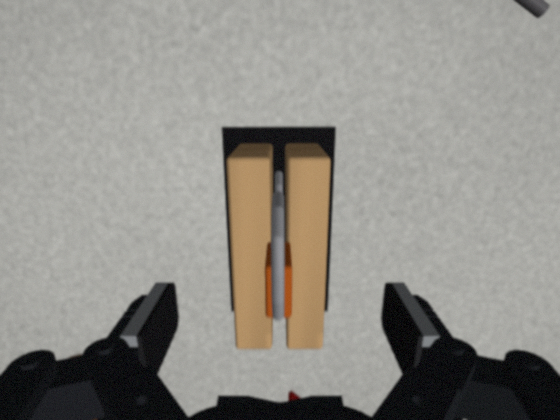

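The grip spans columns 267–291 and rows 243–316, right where predicted, and is centred between the fingers. I'll go down and grasp it.

Call:
{"name": "drive_tool", "arguments": {
  "series": "-0.01 0 0.1 0 0 0 1;-0.01 0 0.212 0 0 0 1;-0.01 0 0.212 0 0 0 0.6;-0.01 0 0.212 0 0 0 0.2;-0.01 0 0.212 0 0 0 0;-0.01 0 0.212 0 0 0 0;-0.01 0 0.212 0 0 0 0;-0.01 0 0.212 0 0 0 0;-0.01 0 0.212 0 0 0 0;-0.01 0 0.212 0 0 0 0",
  "newtons": 60
}}

```text
time_s: 5.6
eef_pos: [527.6, 286.9, 64.4]
ee_rot: [-0.0, -0.125, 0.992, -0.0]
force: [-0.2, -0.1, 4.9]
grip_width: 0.128
```

Call:
{"name": "drive_tool", "arguments": {
  "series": "0 0 -0.2 0 0 0 0;0 0 -0.5 0 0 0 0;0 0 -0.8 0 0 0 0;0 0 -1 0 0 0 0;0 0 -1 0 0 0 0"
}}

```text
time_s: 6.1
eef_pos: [528.9, 287.4, 187.7]
ee_rot: [0.003, -0.125, 0.992, 0.0]
force: [0.9, 0.1, -0.8]
grip_width: 0.127
```

```bash
python3 - <<'E'
from h import *
import pickle
P,Q,s=pose();print(P,s['grip_width'],s['force'])
# target view pose: facing the screen from -x; hook frame yaw 8
Rt=R.from_euler('z',8,degrees=True)*R.from_euler('y',180,degrees=True)
for T in ([480,60,210],): print((np.array(T)-P).round(),rel(T,Rt))
E
```

```text
[528.85738551 287.38194861 187.65362185] 0.12676920459310428 [ 0.87283477  0.11164643 -0.82029656]
[ -49. -227.   22.] [ 0.862 -1.735 -0.19   0.     0.01   0.221]
```

Call:
{"name": "drive_tool", "arguments": {
  "series": "0.2 -0.35 -0.05 0 0 0.1 0;0.4 -0.7 -0.1 0 0 0.22 0;0.6 -1 -0.1 0 0 0.22 0;0.6 -1 -0.1 0 0 0.22 0;0.6 -1 -0.1 0 0 0.22 0"
}}

```text
time_s: 6.6
eef_pos: [488.4, 152.8, 198.4]
ee_rot: [0.002, -0.069, 0.998, 0.0]
force: [1.2, -0.5, -0.8]
grip_width: 0.125
```

```bash
python3 - <<'E'
from h import *
P,Q,s=pose();print(P,s['grip_width'],s['force'])
Rt=R.from_euler('z',8,degrees=True)*R.from_euler('y',180,degrees=True)*R.from_rotvec([0,-.5,0])
print(Rt.apply([0,0,1]))
for T in ([463,20,190],[470,-75,190]): print((np.array(T)-P).round(),rel(T,Rt))
E
```

```text
[488.37427372 152.76906547 198.3648377 ] 0.12538777612449634 [ 1.19844916 -0.52460786 -0.78932365]
[ 0.4747598   0.06672314 -0.87758256]
[ -25. -133.   -8.] [ 3.620e-01 -1.067e+00  6.800e-02  1.000e-03 -9.930e-01 -3.000e-03]
[ -18. -228.   -8.] [ 4.140e-01 -1.859e+00  6.700e-02  1.000e-03 -9.930e-01 -3.000e-03]
```

Call:
{"name": "drive_tool", "arguments": {
  "series": "0.15 -0.35 0 0 -0.25 0 0;0.25 -0.6 0 0 -0.5 0 0;0.36 -0.9 0.05 0 -0.75 0 0;0.36 -1 0.05 0 -0.99 0 0;0.36 -1 0.05 0 -0.99 0 0;0.36 -1 0.05 0 -0.99 0 0"
}}

```text
time_s: 7.2
eef_pos: [462.4, 28.4, 192.0]
ee_rot: [0.245, -0.067, 0.967, 0.018]
force: [0.5, 0.3, -0.5]
grip_width: 0.128
```

```bash
python3 - <<'E'
from h import *
import pickle
p=cap('wrist','s1.png'); pickle.dump(p,open('s1.pkl','wb'))
print(pose()[0]);print(nets.spot_in('screen',p),nets.spot_in('rivet',p),proj(p,[539,-18,108]))
E
```

```text
[462.80148766  28.63384983 192.28369004]
[{'rect': [145.5, 182.7, 271.1, 266.0], 'confidence': 0.78}, {'rect': [484.7, 253.0, 546.5, 355.4], 'confidence': 0.78}] [{'rect': [484.4, 255.2, 551.2, 354.6], 'confidence': 0.76}] [[203.90416836 238.93997573]]
```

Call:
{"name": "drive_tool", "arguments": {
  "series": "0 -0.4 0 0 0 0 0;0 -0.75 0 0 0 0 0;0 -0.75 0 0 0 0 0;0 -0.75 0 0 0 0 0"
}}

```text
time_s: 7.75
eef_pos: [475.9, -60.3, 191.9]
ee_rot: [0.245, -0.068, 0.967, 0.018]
force: [-0.7, -0.5, -1.2]
grip_width: 0.124
```

```bash
python3 - <<'E'
from h import *
import pickle
p=cap('wrist','s2.png'); pickle.dump(p,open('s2.pkl','wb'))
p2=cap('scene','sc2.png'); pickle.dump(p2,open('sc2.pkl','wb'))
print(pose()[0]);print(nets.spot_in('screen',p),nets.spot_in('rivet',p),proj(p,[539,-18,108]))
a=cv2.imread('pics/s1.png');b=cv2.imread('pics/s2.png')
cv2.imwrite('pics/s12.png',np.hstack([a[:,80:480],b[:,80:480]]))
E
```

```text
[475.53881509 -59.1208427  192.03121288]
[{'rect': [258.8, 181.7, 387.2, 265.9], 'confidence': 0.69}] [{'rect': [258.2, 182.1, 385.2, 261.6], 'confidence': 0.74}, {'rect': [548.4, 254.7, 560.0, 270.6], 'confidence': 0.56}] [[323.43023961 238.00390155]]
```

View pics/s12.png

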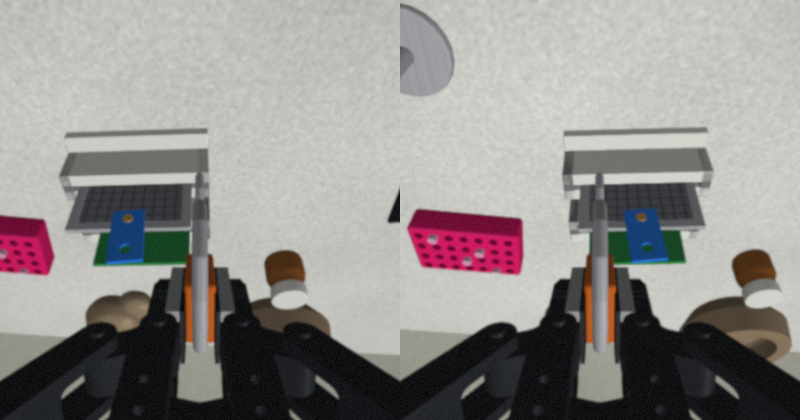

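Both views show the blue tab with its brown rivet and a hole through which green shows: rivet about (128,218) and (630,217), hole about (124,248) and (647,248). I'll locate them sub-pixel.

```bash
python3 - <<'E'
from h import *
import pickle
P=[pickle.load(open(f's{i}.pkl','rb')) for i in (1,2)]
obs={'rivet':[],'hole':[]}
for p,wins in zip(P,[dict(rivet=(208,218),hole=(204,248)),dict(rivet=(310,217),hole=(327,248))]):
    f=p['frame'].astype(int); blue=(f[...,2]>1.6*f[...,0])&(f[...,2]>1.25*f[...,1])&(f[...,2]>60)
    for k,(u,v) in wins.items():
        r=9; sub=~blue[v-r:v+r+1,u-r:u+r+1]
        n,l,st,c=cv2.connectedComponentsWithStats(sub.astype(np.uint8),connectivity=4)
        print(k,[(np.round(c[i]+[u-r,v-r],1).tolist(),st[i,4]) for i in range(1,n)])
        i=1+np.argmin([np.hypot(*(c[i]-r)) for i in range(1,n)]); obs[k].append((p,c[i]+[u-r,v-r]))
X={}
for k in obs: X[k],e=tri(obs[k]); print(k,X[k].round(1),np.round(e,1))
# screen top edge yaw in both views: lighter frame corners (crop px): s1 L(67,229) ; s2 R(703,229) L(571,230)
for p,q in [(P[1],[(251,230),(383,229)])]:
    W=[onplane(p,u,95) for u in q];print(np.round(W,1)); d=W[0]-W[1]; print('yaw',np.degrees(np.arctan2(d[0],-d[1])), d)
# rack near face top edge: s2 crop (568,187)-(712,181)? 
a=cv2.imread('pics/s1.png')[160:280,130:290];b=cv2.imread('pics/s2.png')[160:280,240:400]
cv2.imwrite('pics/z.png',cv2.resize(np.hstack([a,b]),(800,300),interpolation=3))
E
```

```text
rivet [([205.6, 209.1], np.int32(16)), ([215.0, 209.0], np.int32(1)), ([207.2, 218.1], np.int32(83))]
hole [([205.1, 249.2], np.int32(56))]
rivet [([304.1, 215.7], np.int32(77)), ([317.8, 216.7], np.int32(27))]
hole [([327.2, 248.0], np.int32(60))]
rivet [574.7 -23.2  53.9] [0.7 0.7]
hole [539.4 -15.9 117. ] [0.1 0.1]
[[552.5 -71.8  95. ]
 [537.1  30.6  95. ]]
yaw 8.549958853024128 [  15.38806012 -102.35333363    0.        ]
```

View pics/z.png

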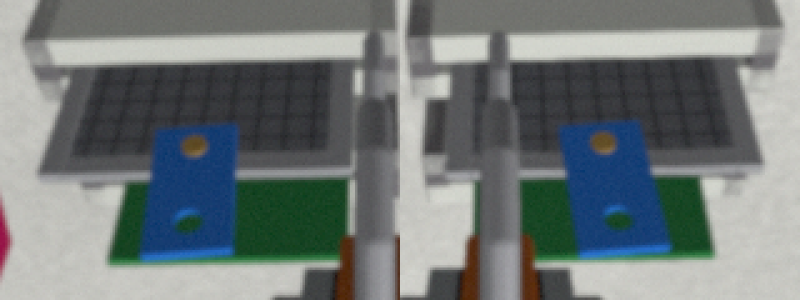

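```bash
python3 - <<'E'
from h import *
import pickle
P=[pickle.load(open(f's{i}.pkl','rb')) for i in (1,2)]
X={}
for k,a,b in [('rivet',(207.3,218.1),(320.9,216.6)),('hole',(204.9,248.),(327.2,247.))]:
    X[k],e=tri([(P[0],a),(P[1],b)]); print(k,X[k].round(1),np.round(e,1))
d=X['hole']-X['rivet']; yaw=np.radians(8.5); c,s=np.cos(yaw),np.sin(yaw)
print('in screen axes',d[0]*c+d[1]*s,-d[0]*s+d[1]*c,d[2],np.linalg.norm(d))
t=pickle.load(open('sc2.pkl','rb')); print('scene',proj(t,X['hole']))
f=t['frame'].astype(int); blue=(f[...,2]>1.6*f[...,0])&(f[...,2]>1.25*f[...,1])&(f[...,2]>60)
u,v=proj(t,X['hole'])[0].round().astype(int); print(blue[v-8:v+9,u-8:u+9].astype(int))
E
```

```text
rivet [538.5 -18.3  87. ] [0.2 0.2]
hole [538.5 -16.  116.7] [0. 0.]
in screen axes 0.38911550306380394 2.2366116224019836 29.724627694221326 29.811194776195364
scene [[263.2661044  251.77291164]]
[[0 0 0 0 0 0 0 0 0 0 0 0 0 0 0 0 0]
 [0 0 0 0 0 0 0 0 0 0 0 0 0 0 0 0 0]
 [0 0 0 0 0 0 0 0 0 0 0 0 0 0 0 0 0]
 [0 0 0 0 1 0 0 0 0 0 0 0 0 0 0 0 0]
 [0 0 0 1 1 1 1 0 0 0 0 0 0 0 0 0 0]
 [0 0 0 0 1 1 1 1 1 0 0 0 0 0 0 0 0]
 [0 0 0 0 1 1 1 1 1 1 1 0 0 0 0 0 0]
 [0 0 0 0 1 1 1 0 0 1 1 1 1 0 0 0 0]
 [0 0 0 0 1 1 1 0 0 1 1 1 1 0 0 0 0]
 [0 0 0 0 1 1 1 1 1 1 1 1 1 0 0 0 0]
 [0 0 0 0 1 1 1 1 1 1 1 1 1 0 0 0 0]
 [0 0 0 1 1 1 1 1 1 1 1 1 1 0 0 0 0]
 [0 0 0 1 1 1 1 1 1 1 1 1 1 0 0 0 0]
 [0 0 0 0 0 1 1 1 1 1 1 1 1 0 0 0 0]
 [0 0 0 0 0 0 0 1 1 1 1 1 1 0 0 0 0]
 [0 0 0 0 0 0 0 0 0 0 1 1 1 0 0 0 0]
 [0 0 0 0 0 0 0 0 0 0 0 0 1 0 0 0 0]]
```

```bash
cat >> h.py <<'E'
HOLE=np.array([538.5,-16,116.7]); YAW=8.5
def tool_R(tilt,yaw=YAW): return R.from_euler('z',yaw,degrees=True)*R.from_euler('y',180,degrees=True)*R.from_rotvec([0,np.radians(tilt),0])
def h2t(h): h=np.atleast_2d(h).astype(float); return np.c_[-h[:,0],h[:,1],4.4-h[:,2]]  # hook frame -> tool frame
def h2w(h):
    P,Q,_=pose(); return Q.apply(h2t(h))+P
def tcp_for(hp,world,tilt,yaw=YAW): 
    Rt=tool_R(tilt,yaw); return np.array(world)-Rt.apply(h2t(hp))[0],Rt
TIP=[-2,0,-38];LOW=[-26,0,-49];CROWN=[-26,0,61]
E
python3 - <<'E'
from h import *
import pickle
p=pickle.load(open('s2.pkl','rb'))
print(proj(p,h2w([[-46,0,38],[-40,0,55],[-26,0,61],[-10,0,60],[0,0,30],[13,6,30],[13,-6,30],[-13,6,30],[-13,-6,30]])).round(1))
f=p['frame']; 
g=f.astype(int)
for v in (180,195,210,240): print(v,f[v,268:292].mean(1).astype(int))
for v in (290,310,325): print(v,[ u for u in range(255,305) if g[v,u,0]>90 and g[v,u,0]>1.9*g[v,u,1]])
P,Q,s=pose();T,Rt=tcp_for(TIP,HOLE-12*np.array([.989,.148,0])+[0,0,40],20);print(P,T,rel(T,Rt))
T,Rt=tcp_for(TIP,HOLE-30*np.array([.989,.148,0])+[0,0,40],20);print(P,T,rel(T,Rt))
E
```

```text
[[282.9 210.7]
 [283.4 249.9]
 [283.6 305.8]
 [283.4 351.4]
 [282.6 319.9]
 [297.9 348.1]
 [267.3 348.2]
 [299.  289.7]
 [266.3 289.7]]
180 [208 210 206 208 206 207 187 144 102  88  83  86  88 100 115 151 189 207
 211 208 208 207 210 209]
195 [ 85  81  65  63  60  62  64  80  89  99 103 113 123 132 133 121  87  60
  54  59  60  65  60  55]
210 [84 73 63 66 70 77 79 76 77 77 72 71 72 71 73 80 89 96 92 78 63 62 64 59]
240 [183 137  85  64  79  88  92  93  91  91  93  95  99 105 112 115 121 122
 118 106  77  49  42  41]
290 [264, 265, 266, 267, 268, 269, 270, 290, 291, 292, 293, 294, 295, 296]
310 [266, 267, 268, 269, 270, 289, 290, 291, 292, 293, 294]
325 [266, 267, 268, 269, 270, 289, 290, 291, 292, 293]
[475.48310691 -59.03077787 192.18106459] [542.83310774 -15.35472822 195.85892683] [-5.480e-01  2.810e-01  2.630e-01  1.000e-03  1.693e+00 -1.300e-02]
[475.48310691 -59.03077787 192.18106459] [525.03110774 -18.01872822 195.85892683] [-4.160e-01  2.800e-01  1.920e-01  1.000e-03  1.693e+00 -1.300e-02]
```

```bash
python3 - <<'E'
from h import *
import pickle
p=pickle.load(open('s2.pkl','rb'))
print(proj(p,h2w([[-42.2,0,-36],[-35,0,-27],[-46,0,38],[-40,0,55],[-13,6,0],[-13,-6,0]])).round(1))
g=p['frame'].astype(int)
print([v for v in range(235,300) if (lambda c:c[0]>60 and c[0]>1.7*c[1])(g[v,266:270].mean(0))])
print([v for v in range(235,300) if (lambda c:c[0]>60 and c[0]>1.7*c[1])(g[v,291:295].mean(0))])
E
```

```text
[[281.7 174.2]
 [281.8 192.2]
 [282.9 210.7]
 [283.4 249.9]
 [295.6 255.3]
 [268.7 255.3]]
[267, 268, 269, 270, 271, 272, 273, 274, 275, 276, 277, 278, 279, 280, 281, 282, 283, 284, 285, 286, 287, 288, 289, 290, 291, 292, 293, 294, 295, 296, 297, 298, 299]
[268, 269, 270, 271, 272, 273, 274, 275, 276, 277, 278, 279, 280, 281, 282, 283, 284, 285, 286, 287, 288, 289, 290, 291, 292, 293, 294, 295, 296, 297, 298, 299]
```

Call:
{"name": "drive_tool", "arguments": {
  "series": "0.1 0.1 -0.1 0 0.28 0 0;0.1 0.2 -0.15 0 0.56 0 0;0.1 0.3 -0.15 0 0.84 0 0;0.1 0.3 -0.15 0 0.9 0 0;0.1 0.3 -0.15 0 0.9 0 0"
}}

```text
time_s: 8.45
eef_pos: [452.0, -24.9, 202.2]
ee_rot: [0.024, -0.072, 0.997, 0.002]
force: [-0.3, 0.3, -0.5]
grip_width: 0.13
```

```bash
sed -i 's/^HOLE=.*; YAW/HOLE=np.array([538.2,-14.3,116.7]); YAW/' h.py; cat >> h.py <<'E'
E=np.array([.989,.148,0]); 
E
python3 - <<'E'
from h import *
P,Q,s=pose();print(P,s['force'],h2w(TIP))
for dx,dz in ((-20,25),(-10,0)):
    T,Rt=tcp_for(TIP,HOLE+dx*E+[0,0,dz],20);print(T,rel(T,Rt))
E
```

```text
[451.98894682 -24.85569684 202.20820619] [-0.34388816  0.29343082 -0.48896346] [[451.99069608 -24.81339676 159.7610837 ]]
[534.62110774 -14.83872822 180.85892683] [-0.684 -0.017  0.21   0.003  0.793 -0.006]
[544.51110774 -13.35872822 155.85892683] [-0.758 -0.017  0.423  0.003  0.793 -0.006]
```

Call:
{"name": "drive_tool", "arguments": {
  "series": "-0.3 0 0.05 0 0.28 0 0;-0.6 -0.01 0.15 0 0.56 0 0;-0.684 -0.017 0.21 0 0.793 0 0;-0.684 -0.017 0.21 0 0.793 0 0;-0.758 -0.017 0.423 0 0.793 0 0;-0.758 -0.017 0.423 0 0.793 0 0;-0.758 -0.017 0.423 0 0.793 0 0"
}}

```text
time_s: 9.15
eef_pos: [543.9, -13.4, 156.8]
ee_rot: [-0.173, -0.071, 0.982, -0.012]
force: [0.9, 0.6, -0.6]
grip_width: 0.122
```

```bash
python3 - <<'E'
from h import *
P,Q,s=pose();print(P,s['force'],h2w(TIP)-HOLE)
p=cap('wrist','e1.png');q=cap('scene','e2.png')
print(proj(q,h2w([TIP,LOW,[0,0,0]])),proj(q,HOLE))
a=cv2.imread('pics/e1.png')[150:420,160:400]; b=cv2.imread('pics/e2.png')[215:295,215:315]
cv2.imwrite('pics/e.png',np.hstack([cv2.resize(a,(400,450)),cv2.resize(b,(400,450),interpolation=3)]))
for dx in (-10,-4,2,8): T,Rt=tcp_for(TIP,HOLE+dx*E,20);print(rel(T,Rt))
E
```

```text
[543.89711637 -13.39823455 156.81278158] [ 0.85770134  0.55231238 -0.55234497] [[-10.47813557  -1.41725198   0.9369806 ]]
[[266.06613203 249.01029805]
 [271.84879431 243.18258961]
 [262.02413333 242.57154614]] [[263.88381667 252.01350997]]
[-0.006  0.001  0.013  0.003  0.005 -0.006]
[-0.053  0.001 -0.004  0.003  0.005 -0.006]
[-0.1    0.001 -0.021  0.003  0.005 -0.006]
[-0.147  0.002 -0.038  0.003  0.005 -0.006]
```

View pics/e.png

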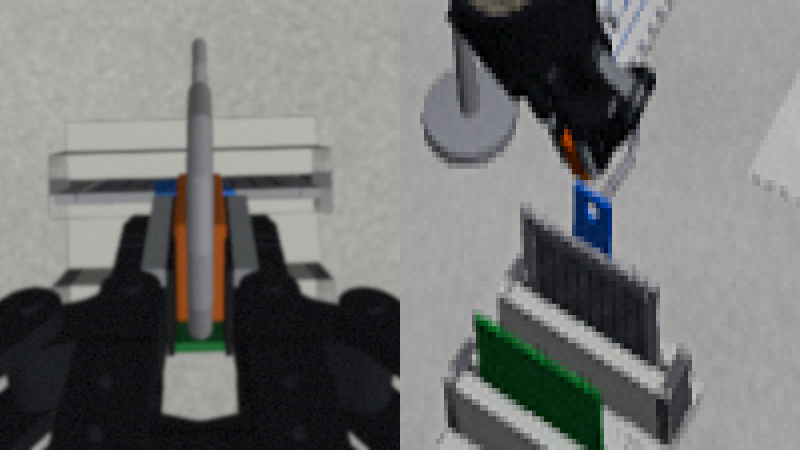

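```bash
python3 - <<'E'
from h import *
f=cv2.imread('pics/e1.png')[:,:,::-1].astype(int)
blue=(f[...,2]>1.4*f[...,0])&(f[...,2]>1.2*f[...,1])&(f[...,2]>50)
for v in range(252,275):
    u=np.nonzero(blue[v])[0]
    if len(u): print(v,u.min(),u.max(),len(u))
for v in (180,190,210,225,240): print(v,f[v,268:292].mean(1).astype(int))
for v in (275,290,310,325,335): print(v,[u for u in range(255,305) if f[v,u,0]>80 and f[v,u,0]>1.9*f[v,u,1]])
import pickle
p=cap('wrist'); print(p['cx'],proj(p,h2w([[-42,0,-36],[-46,0,38],[-26,0,61],[-13,6,30],[-13,-6,30]])).round(1))
yv=np.array([-.148,.989,0]); hole0=np.array([538.5,-16,116.7]); up=np.array([0,0,11])+.8*yv
for s in (-13,13): print(proj(p,hole0+up+s*yv+1.5*E).round(1), proj(p,hole0+up+s*yv-1.5*E*0).round(1))
E
```

```text
258 253 265 13
259 252 295 15
260 252 296 17
261 252 298 19
262 252 299 19
263 252 300 20
264 252 300 20
265 253 301 21
266 253 301 21
267 253 301 19
180 [161 161 161 159 160 156 144 110  87  86  97 106 118 121 122 137 155 163
 165 165 162 160 159 160]
190 [164 164 158 161 158 157 146 115  97 103 116 127 131 134 135 140 155 163
 165 165 166 168 167 170]
210 [167 166 161 152 122  88  75  73  75  76  82  85  90  95 102 100 104 111
 124 150 157 162 164 165]
225 [178 177 172 157 116  84  86  93  96 102 108 117 119 122 131 131 130 128
 133 145 168 176 177 180]
240 [114 115 112 102  85  80  82  89  98 104 110 114 119 120 126 130 132 130
 125 118 123 129 128 133]
275 [266, 267, 268, 269, 270, 290, 291, 292, 293, 294]
290 [264, 265, 266, 267, 268, 269, 270, 289, 290, 291, 292, 293, 294, 295]
310 [266, 267, 268, 269, 270, 289, 290, 291, 292, 293, 294]
325 [266, 267, 268, 269, 270, 271, 289, 290, 291, 292, 293, 294]
335 [266, 267, 268, 269, 270, 271, 289, 290, 291, 292, 293, 294]
279.47809764056996 [[279.3 173.6]
 [279.2 209.1]
 [279.1 303.4]
 [295.5 287.9]
 [263.  287.9]]
[[253.3 266.2]] [[253.3 263.3]]
[[302.2 266. ]] [[302.2 263.2]]
```

The hook projects exactly where the model says, so my y-correction was wrong: it came from a pose lag. The tab edges put the hole at y ≈ -16.3. I'll correct that and feed in slowly.

```bash
sed -i 's/^HOLE=.*; YAW/HOLE=np.array([538.55,-16.3,116.7]); YAW/' h.py
python3 - <<'E'
from h import *
print(pose()[0],h2w(TIP)-HOLE)
for dx in (-10,-4,2,5,8): T,Rt=tcp_for(TIP,HOLE+dx*E,20);print(dx,rel(T,Rt))
E
```

```text
[544.45827742 -13.49246    157.4418748 ] [[-10.20692593   0.46592665   1.54267752]]
-10 [-0.005 -0.016  0.012  0.003  0.005 -0.006]
-4 [-0.053 -0.016 -0.005  0.003  0.005 -0.006]
2 [-0.1   -0.016 -0.022  0.003  0.005 -0.006]
5 [-0.123 -0.015 -0.03   0.003  0.005 -0.006]
8 [-0.147 -0.015 -0.039  0.003  0.005 -0.006]
```

Call:
{"name": "drive_tool", "arguments": {
  "series": "-0.005 -0.016 0.012 0 0 0 0;-0.03 -0.016 0.003 0 0 0 0;-0.053 -0.016 -0.005 0 0 0 0;-0.053 -0.016 -0.005 0 0 0 0"
}}

```text
time_s: 9.7
eef_pos: [551.2, -14.5, 155.8]
ee_rot: [-0.172, -0.071, 0.982, -0.012]
force: [-0.6, -0.3, -0.3]
grip_width: 0.13
```

```bash
python3 - <<'E'
from h import *
for i in range(4):
    P,Q,s=pose();print(P.round(2),np.round(s['force'],1),(h2w(TIP)-HOLE).round(2)); p=cap('wrist')
for dx in (0,3,6,9): T,Rt=tcp_for(TIP,HOLE+dx*E,20);print(dx,rel(T,Rt))
E
```

```text
[551.19 -14.49 155.83] [-0.6 -0.3 -0.3] [[-3.46 -0.53 -0.08]]
[551.   -14.48 155.75] [ 0.   0.2 -1.6] [[-3.66 -0.52 -0.15]]
[550.91 -14.48 155.77] [ 0.5 -0.4 -0.7] [[-3.75 -0.52 -0.13]]
[550.84 -14.47 155.77] [-0.5  0.9 -1.2] [[-3.84 -0.51 -0.13]]
0 [-0.031  0.    -0.012  0.003  0.004 -0.006]
3 [-0.054  0.    -0.021  0.003  0.004 -0.006]
6 [-0.078  0.    -0.029  0.003  0.004 -0.006]
9 [-0.101  0.    -0.038  0.003  0.004 -0.006]
```

Call:
{"name": "drive_tool", "arguments": {
  "series": "-0.016 0 -0.006 0 0 0 0;-0.031 0 -0.012 0 0 0 0;-0.042 0 -0.017 0 0 0 0;-0.042 0 -0.017 0 0 0 0;-0.042 0 -0.017 0 0 0 0"
}}

```text
time_s: 10.4
eef_pos: [556.2, -13.7, 155.9]
ee_rot: [-0.172, -0.071, 0.982, -0.012]
force: [0.1, -0.3, -0.6]
grip_width: 0.127
```

Call:
{"name": "drive_tool", "arguments": {
  "series": "-0.012 0 -0.004 0 0 0 0;-0.024 0 -0.009 0 0 0 0;-0.036 0 -0.013 0 0 0 0;-0.036 0 -0.013 0 0 0 0;-0.036 0 -0.013 0 0 0 0"
}}

```text
time_s: 10.9
eef_pos: [560.7, -13.0, 155.9]
ee_rot: [-0.172, -0.071, 0.982, -0.012]
force: [-0.0, -0.0, -0.5]
grip_width: 0.125
```

```bash
python3 - <<'E'
from h import *
P,Q,s=pose();print(P.round(2),np.round(s['force'],1),np.round(s['wrist_torque'],2),(h2w(TIP)-HOLE).round(2))
p=cap('wrist','f1.png'); f=p['frame'].astype(int)
blue=(f[...,2]>1.4*f[...,0])&(f[...,2]>1.2*f[...,1])&(f[...,2]>50)
yv=np.array([-.148,.989,0]);up=np.array([0,0,11])+.8*yv
print([(v,np.nonzero(blue[v])[0].min(),np.nonzero(blue[v])[0].max()) for v in range(240,290) if blue[v].sum()>8])
print(proj(p,[HOLE+up+s*yv+k*E for s in (-13,13) for k in (0,3)]).round(1))
E
```

```text
[560.74 -13.01 155.87] [-0.  -0.  -0.5] [ 0.01 -0.2  -0.02] [[ 6.05  0.95 -0.02]]
[]
[[256.1 232.8]
 [256.1 238.5]
 [305.3 232.6]
 [305.4 238.3]]
```

Call:
{"name": "drive_tool", "arguments": {
  "series": "-0.01 0 -0.004 0 0 0 0;-0.02 0 -0.008 0 0 0 0;-0.031 0 -0.012 0 0 0 0;-0.031 0 -0.012 0 0 0 0"
}}

```text
time_s: 11.35
eef_pos: [564.8, -12.4, 155.9]
ee_rot: [-0.172, -0.071, 0.982, -0.012]
force: [-0.4, -0.1, -0.2]
grip_width: 0.128
```

```bash
python3 - <<'E'
from h import *
P,Q,s=pose();print(P.round(2),np.round(s['force'],1),np.round(s['wrist_torque'],2),(h2w(TIP)-HOLE).round(2))
q=cap('scene','f2.png'); print(proj(q,[h2w(TIP)[0],HOLE,HOLE+[0,0,11]]))
b=cv2.imread('pics/f2.png')[225:275,235:295]
cv2.imwrite('pics/f.png',cv2.resize(b,(720,600),interpolation=3))
E
```

```text
[564.82 -12.4  155.95] [-0.4 -0.1 -0.2] [-0.01 -0.18  0.02] [[10.14  1.56  0.05]]
[[260.91021815 254.29436716]
 [263.18632174 251.72478954]
 [262.9652656  248.59621286]]
```

View pics/f.png

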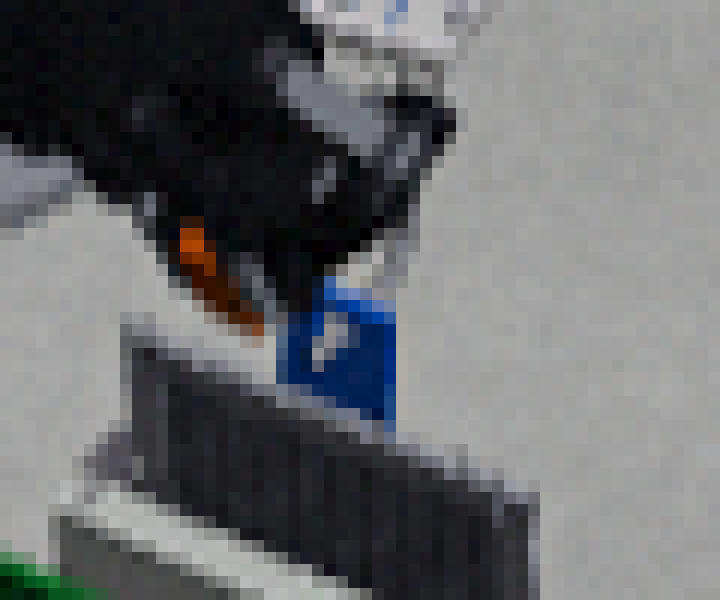

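The wire shows through the tab's hole (340,340 in the crop) and there is no contact force, so the tip is in. I'll follow the curve until the tab sits at the lower bend.

```bash
python3 - <<'E'
from h import *
for hp,t in (([-9,0,-42],18),([-16,0,-46],12),([-21,0,-48],6),(LOW,0)):
    T,Rt=tcp_for(hp,HOLE+1.5*E,t);print(hp,T.round(1),rel(T,Rt))
E
```

```text
[-9, 0, -42] [562.7 -12.7 158. ] [ 0.022  0.    -0.011  0.003 -0.065 -0.006]
[-16, 0, -46] [565.9 -12.2 162.7] [ 0.01   0.    -0.056  0.003 -0.275 -0.006]
[-21, 0, -48] [566.1 -12.2 166.6] [ 0.019  0.    -0.088  0.002 -0.484 -0.006]
[-26, 0, -49] [565.7 -12.2 170.1] [ 0.032  0.    -0.114  0.002 -0.694 -0.006]
```

Call:
{"name": "drive_tool", "arguments": {
  "series": "0.012 0 -0.02 0 -0.1 0 0;0.011 0 -0.038 0 -0.19 0 0;0.01 0 -0.056 0 -0.275 0 0;0.014 0 -0.072 0 -0.38 0 0;0.019 0 -0.088 0 -0.484 0 0;0.025 0 -0.1 0 -0.59 0 0;0.032 0 -0.114 0 -0.69 0 0;0.032 0 -0.114 0 -0.69 0 0;0.032 0 -0.114 0 -0.69 0 0"
}}

```text
time_s: 12.3
eef_pos: [565.7, -12.3, 170.3]
ee_rot: [-0.001, -0.072, 0.997, 0.0]
force: [0.1, 0.0, -0.5]
grip_width: 0.125
```

```bash
python3 - <<'E'
from h import *
P,Q,s=pose();print(P.round(2),np.round(s['force'],1),np.round(s['wrist_torque'],2),(h2w(LOW)-HOLE).round(2),Q.apply([0,0,1]).round(3))
E
```

```text
[565.71 -12.34 170.28] [ 0.1  0.  -0.5] [-0.03  0.02 -0.01] [[1.28 0.2  0.26]] [-0.003 -0.    -1.   ]
```

Call:
{"name": "drive_tool", "arguments": {
  "series": "0 0 -0.03 0 0 0 0;0 0 -0.06 0 0 0 0;0 0 -0.1 0 0 0 0;0 0 -0.15 0 0 0 0;0 0 -0.2 0 0 0 0;0 0 -0.2 0 0 0 0;0 0 -0.2 0 0 0 0"
}}

```text
time_s: 13.0
eef_pos: [565.8, -12.3, 194.3]
ee_rot: [-0.001, -0.072, 0.997, 0.0]
force: [-0.7, 0.7, -2.3]
grip_width: 0.128
```

Call:
{"name": "drive_tool", "arguments": {
  "series": "0 0 -0.12 0 0 0 0;0 0 -0.25 0 0 0 0;0 0 -0.4 0 0 0 0;0 0 -0.48 0 0 0 0;0 0 -0.5 0 0 0 0;0 0 -0.5 0 0 0 0"
}}

```text
time_s: 13.6
eef_pos: [565.8, -12.3, 253.9]
ee_rot: [-0.002, -0.072, 0.997, 0.0]
force: [-0.4, 0.2, -2.1]
grip_width: 0.129
```

Call:
{"name": "drive_tool", "arguments": {
  "series": "0.01 -0.06 0 0 0 0 0;0.03 -0.2 0 0 0 0.05 0;0.06 -0.4 0 0 0 0.1 0;0.09 -0.6 0 0 0 0.15 0;0.12 -0.8 0 0 0 0.2 0;0.13 -0.95 0 0 0 0.227 0;0.13 -1 0 0 0 0.227 0"
}}

```text
time_s: 14.3
eef_pos: [567.5, -135.7, 253.4]
ee_rot: [-0.002, -0.014, 1.0, -0.0]
force: [-0.4, 0.4, -2.0]
grip_width: 0.127
```

```bash
python3 - <<'E'
from h import *
P,Q,s=pose();print(P.round(2),np.round(s['force'],1),np.round(s['joints'],2)); print(rel([566,-330,255],tool_R(0,2)))
E
```

```text
[ 567.53 -135.67  253.4 ] [-0.4  0.4 -2. ] [-0.43  0.43  1.27 -0.    1.44 -2.03]
[ 0.059 -1.618 -0.013  0.    -0.008 -0.013]
```

Call:
{"name": "drive_tool", "arguments": {
  "series": "0 -0.15 0 0 0 0 0;0.01 -0.33 0 0 0 0 0;0.02 -0.53 0 0 0 0 0;0.03 -0.7 0 0 0 0 0;0.03 -0.8 0 0 0 0 0;0.03 -0.82 0 0 0 0 0"
}}

```text
time_s: 14.9
eef_pos: [566.7, -235.2, 253.1]
ee_rot: [-0.002, -0.014, 1.0, 0.0]
force: [0.1, -1.4, -1.8]
grip_width: 0.124
```

Call:
{"name": "drive_tool", "arguments": {
  "series": "0 -0.15 0 0 0 0 0;0.01 -0.33 0 0 0 0 0;0.02 -0.53 0 0 0 0 0;0.03 -0.7 0 0 0 0 0;0.03 -0.77 0 0 0 0 0;0.03 -0.8 0 0 0 0 0;0.03 -0.8 0 0 0 0 0"
}}

```text
time_s: 15.6
eef_pos: [565.9, -331.0, 253.1]
ee_rot: [-0.002, -0.014, 1.0, 0.0]
force: [-0.5, 0.1, -2.8]
grip_width: 0.131
```

```bash
python3 - <<'E'
from h import *
import pickle
p=cap('wrist','r1.png'); pickle.dump(p,open('r1.pkl','wb'))
P,Q,s=pose();print(P.round(2),np.round(s['force'],1))
print(nets.spot_in('rail',p),proj(p,[[472,-330,250],[472,-300,250],[472,-360,250]]))
E
```

```text
[ 565.94 -330.54  253.12] [ 0.3  0.1 -3.3]
[{'rect': [0.3, 47.7, 557.5, 123.8], 'confidence': 0.88}, {'rect': [261.6, 173.9, 296.8, 354.4], 'confidence': 0.64}] [[288.73710101  58.79936647]
 [368.06001336  61.48464064]
 [209.04055818  56.63195736]]
```

View pics/r1.png

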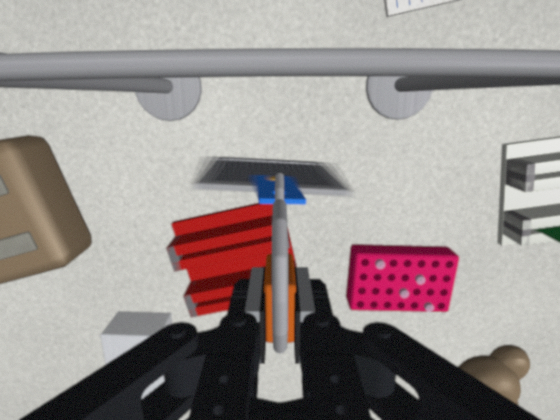

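The picture shows the screen hanging on the hook, blurred by a slight swing. The bar runs straight across at v ≈ 62, its feet are clear of the path. I'll take a second view from 20 mm nearer the robot for the bar's height.

Call:
{"name": "drive_tool", "arguments": {
  "series": "0.05 0 0 0 0 0 0;0.12 0 0 0 0 0 0;0.17 0 0 0 0 0 0;0.17 0 0 0 0 0 0;0.17 0 0 0 0 0 0;0.17 0 0 0 0 0 0"
}}

```text
time_s: 16.3
eef_pos: [545.6, -330.8, 253.2]
ee_rot: [-0.002, -0.014, 1.0, 0.001]
force: [1.0, 1.0, -1.9]
grip_width: 0.126
```

```bash
python3 - <<'E'
from h import *
import pickle
p=cap('wrist','r2.png'); q=pickle.load(open('r1.pkl','rb'))
P,Q,s=pose();print(P.round(2),np.round(s['force'],1))
def edges(p,u,v0):
    g=cv2.cvtColor(p['frame'],cv2.COLOR_RGB2GRAY).astype(float); c=g[:,u-3:u+4].mean(1); d=np.abs(np.diff(cv2.GaussianBlur(c.reshape(-1,1),(1,5),0).ravel()))
    a=v0-30+np.argmax(d[max(0,v0-30):v0-4]) if v0>=30 else np.argmax(d[:v0-4]); b=v0+4+np.argmax(d[v0+4:v0+30]); return a+.5,b+.5
vals={}
for y in (-300,-330,-360):
    obs=[]
    for pp in (q,p):
        uv=proj(pp,[472,y,250])[0]; e=edges(pp,int(round(uv[0])),int(round(uv[1]))); obs.append((uv[0],e)); 
    # cross-section: find (x,z) such that bar centre mid matches in both
    rs=[]
    for pp,(u,e) in zip((q,p),obs):
        rs.append(ray(pp,(u,(e[0]+e[1])/2)))
    A=[];b=[]
    for o,d in rs: n=np.array([d[2],-d[0]]); A.append(n); b.append(n@[o[0],o[2]])
    print(y,[ (round(u),e) for u,e in obs],np.linalg.solve(A,b).round(1),[ (o+d*(250-o[2])/d[2]).round(1) for o,d in rs])
E
```

```text
[ 545.71 -330.73  253.15] [-0.2  1.2 -2.3]
-300 [(368, (np.float64(47.5), np.float64(76.5))), (362, (np.float64(103.5), np.float64(129.5)))] [472.  248.6] [array([ 472.2, -300. ,  250. ]), array([ 472., -300.,  250.])]
-330 [(289, (np.float64(47.5), np.float64(76.5))), (286, (np.float64(103.5), np.float64(129.5)))] [473.  248.4] [array([ 473.1, -330. ,  250. ]), array([ 472.9, -330. ,  250. ])]
-360 [(209, (np.float64(48.5), np.float64(76.5))), (210, (np.float64(104.5), np.float64(130.5)))] [474.1 250.2] [array([ 474.1, -360.1,  250. ]), array([ 474.1, -360.1,  250. ])]
```

```bash
python3 - <<'E'
from h import *
print(rel([499,-330,253],tool_R(0,2)),rel([499,-330,208],tool_R(0,2)))
E
```

```text
[ 0.389  0.017  0.003  0.002 -0.008 -0.013] [ 0.387  0.017  0.378  0.002 -0.008 -0.013]
```

Call:
{"name": "drive_tool", "arguments": {
  "series": "0.03 0.01 0 0 0 0 0;0.1 0.01 0 0 0 0 0;0.2 0.017 0 0 0 0 0;0.3 0.017 0 0 0 0 0;0.37 0.017 0 0 0 0 0;0.388 0.017 0 0 0 0 0;0.388 0.017 0 0 0 0 0;0.388 0.017 0.1 0 0 0 0;0.388 0.017 0.2 0 0 0 0;0.388 0.017 0.3 0 0 0 0;0.388 0.017 0.37 0 0 0 0;0.388 0.017 0.37 0 0 0 0;0.388 0.017 0.37 0 0 0 0"
}}

```text
time_s: 17.65
eef_pos: [499.1, -330.0, 209.0]
ee_rot: [-0.002, -0.014, 1.0, 0.001]
force: [0.1, 0.2, -2.1]
grip_width: 0.129
```

```bash
python3 - <<'E'
from h import *
P,Q,s=pose();print(P.round(2),np.round(s['force'],1),h2w([CROWN,[-46,0,38]]).round(1))
p=cap('wrist','h1.png')
cv2.imwrite('pics/h.png',cv2.imread('pics/h1.png')[100:400,120:440])
E
```

```text
[ 499.08 -329.95  209.  ] [ 0.1  0.2 -2.1] [[ 473.3 -330.8  265.7]
 [ 453.2 -331.3  242.8]]
```

View pics/h.png

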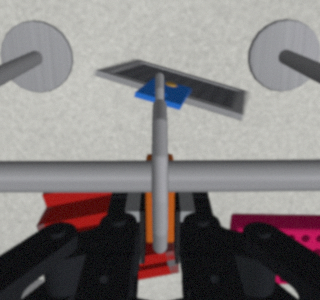

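The rail is inside the upper bend and the screen hangs below it, twisting slightly. I'll lower the hook onto the bar by feel.

Call:
{"name": "drive_tool", "arguments": {
  "series": "0 0 0.02 0 0 0 0;0 0 0.04 0 0 0 0;0 0 0.055 0 0 0 0;0 0 0.065 0 0 0 0;0 0 0.065 0 0 0 0"
}}

```text
time_s: 18.2
eef_pos: [499.1, -329.9, 201.4]
ee_rot: [-0.002, -0.014, 1.0, 0.0]
force: [0.2, 0.5, -2.1]
grip_width: 0.124
```

Call:
{"name": "drive_tool", "arguments": {
  "series": "0 0 0.006 0 0 0 0;0 0 0.01 0 0 0 0;0 0 0.01 0 0 0 0;0 0 0.01 0 0 0 0"
}}

```text
time_s: 18.6
eef_pos: [499.2, -330.0, 200.6]
ee_rot: [-0.002, -0.014, 1.0, 0.0]
force: [-0.4, 0.6, 1.7]
grip_width: 0.127
```

Call:
{"name": "drive_tool", "arguments": {
  "series": "0 0 0 0 0 0 0;0 0 0 0 0 0 0;0 0 0 0 0 0 0;0 0 0 0 0 0 0;0 0 0 0 0 0 0;0 0 0 0 0 0 0;0 0 0 0 0 0 0;0 0 0 0 0 0 0;0 0 0 0 0 0 0;0 0 0 0 0 0 0;0 0 0 0 0 0 0.2;0 0 0 0 0 0 0.3;0 0 0 0 0 0 0.4;0 0 0 0 0 0 0.6;0 0 0 0 0 0 0.6;0 0 0 0 0 0 0.6;0 0 0 0 0 0 0.6",
  "newtons": 20
}}

```text
time_s: 20.3
eef_pos: [499.2, -330.0, 200.6]
ee_rot: [-0.002, -0.014, 1.0, 0.0]
force: [0.5, -0.2, 0.4]
grip_width: 0.599
```

```bash
python3 - <<'E'
from h import *
P,Q,s=pose();print(P.round(2),np.round(s['force'],1),s['grip_width'])
p=cap('wrist','i1.png')
cv2.imwrite('pics/i.png',cv2.imread('pics/i1.png')[100:420,80:480])
E
```

```text
[ 499.16 -330.03  200.58] [ 0.5 -0.2  0.4] 0.5990978153651069
```

View pics/i.png

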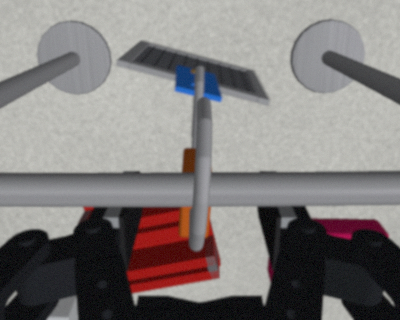

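The hook is free of the pads and hangs on the bar between the fingers, with both fingers clear. I'll go straight up.

Call:
{"name": "drive_tool", "arguments": {
  "series": "0 0 -0.05 0 0 0 0.6;0 0 -0.2 0 0 0 0.6;0 0 -0.4 0 0 0 0.6;0 0 -0.7 0 0 0 0.6;0 0 -1 0 0 0 0.6;0 0 -1 0 0 0 0.6"
}}

```text
time_s: 20.95
eef_pos: [500.3, -330.8, 326.3]
ee_rot: [0.002, -0.014, 1.0, -0.003]
force: [-0.7, -1.2, 0.1]
grip_width: 0.598
```

Call:
{"name": "drive_tool", "arguments": {
  "series": "0.3 0 0 0 0 0 0.6;0.5 0 0 0 0 0 0.6;0.5 0 0 0 0 0 0.6;0.5 0 0 0 0 0 0.6;0.5 0 0 0 0 0 0.6;0.5 0 0 0 0 0 0.6;0.5 0 0 0 0 0 0.6;0.5 0 0 0 0 0 0.6;0.5 0 0 0 0 0 0.6;0.5 0 0 0 0 0 0.6;0.5 0 0 0 0 0 0.6;0.5 0 0 0 0 0 0.6;0.5 0 0 0 0 0 0.6;0.5 0 0 0 0 0 0.6;0.5 0 0 0 0 0 0.6;0.5 0 0 0 0 0 0.6;0.5 0 0 0 0 0 0.6;0.5 0 0 0 0 0 0.6;0.5 0 0 0 0 0 0.6;0.5 0 0 0 0 0 0.6"
}}

```text
time_s: 22.95
eef_pos: [440.4, -332.5, 326.1]
ee_rot: [0.002, -0.014, 1.0, -0.003]
force: [0.5, 0.3, -0.0]
grip_width: 0.597
```

```bash
cat > sw.py <<'E'
from h import *
P,Q,s=pose();print(P.round(1),s['time_s'],np.round(s['force'],1))
prev=None
for i in range(8):
    p=cap('wrist'); f=p['frame'].astype(int)
    b=(f[...,2]>1.5*f[...,0])&(f[...,2]>1.2*f[...,1])&(f[...,2]>60); o=(f[...,0]>90)&(f[...,0]>1.9*f[...,1])&(f[...,1]>30)
    g=cv2.cvtColor(p['frame'],7).astype(float)
    print([np.round(np.argwhere(m).mean(0),1).tolist()+[int(m.sum())] for m in (b,) if m.any()], None if prev is None else round(np.abs(g-prev)[150:].mean(),2), round(np.sort(np.abs(g-prev).ravel())[-2000:].mean(),1) if prev is not None else ''); prev=g
cv2.imwrite('pics/j.png',p['frame'][:,:,::-1])
E
python3 sw.py
```

```text
[ 440.4 -332.5  326.1] 22.95 [ 0.5  0.3 -0. ]
[[62.7, 219.8, 2824]] None 
[[62.7, 220.1, 2823]] 2.47 17.6
[[62.5, 220.2, 2824]] 2.5 18.8
[[62.8, 220.4, 2839]] 2.49 18.6
[[63.2, 220.7, 2839]] 2.49 17.9
[[63.1, 221.0, 2843]] 2.44 16.3
[[62.8, 220.8, 2838]] 2.38 14.8
[[63.0, 220.8, 2840]] 2.35 14.0
```

Call:
{"name": "drive_tool", "arguments": {
  "series": "0 0 0 0 0 0 0.6;0 0 0 0 0 0 0.6;0 0 0 0 0 0 0.6;0 0 0 0 0 0 0.6;0 0 0 0 0 0 0.6;0 0 0 0 0 0 0.6;0 0 0 0 0 0 0.6;0 0 0 0 0 0 0.6;0 0 0 0 0 0 0.6;0 0 0 0 0 0 0.6;0 0 0 0 0 0 0.6;0 0 0 0 0 0 0.6;0 0 0 0 0 0 0.6;0 0 0 0 0 0 0.6;0 0 0 0 0 0 0.6;0 0 0 0 0 0 0.6;0 0 0 0 0 0 0.6;0 0 0 0 0 0 0.6;0 0 0 0 0 0 0.6;0 0 0 0 0 0 0.6"
}}

```text
time_s: 25.35
eef_pos: [440.4, -332.5, 326.1]
ee_rot: [0.002, -0.014, 1.0, -0.003]
force: [0.2, -0.4, -0.3]
grip_width: 0.598
```

Call:
{"name": "drive_tool", "arguments": {
  "series": "0 0 0 0 0 0 0.6;0 0 0 0 0 0 0.6;0 0 0 0 0 0 0.6;0 0 0 0 0 0 0.6;0 0 0 0 0 0 0.6;0 0 0 0 0 0 0.6;0 0 0 0 0 0 0.6;0 0 0 0 0 0 0.6;0 0 0 0 0 0 0.6;0 0 0 0 0 0 0.6;0 0 0 0 0 0 0.6;0 0 0 0 0 0 0.6;0 0 0 0 0 0 0.6;0 0 0 0 0 0 0.6;0 0 0 0 0 0 0.6;0 0 0 0 0 0 0.6;0 0 0 0 0 0 0.6;0 0 0 0 0 0 0.6;0 0 0 0 0 0 0.6;0 0 0 0 0 0 0.6"
}}

```text
time_s: 27.35
eef_pos: [440.4, -332.5, 326.1]
ee_rot: [0.002, -0.014, 1.0, -0.003]
force: [0.1, 0.6, 1.6]
grip_width: 0.6
```

```bash
python3 sw.py; python3 - <<'E'
from h import *
q=cap('scene','k.png'); u=proj(q,[473,-330,170])[0].astype(int); print(u)
for n,X in (('splash',None),('tube_rack',None),('jar',None)): print(n,[np.round(d['rect']).tolist() for d in nets.spot_in(n,q)[:2]])
a=cv2.imread('pics/j.png')
b=cv2.imread('pics/k.png')[max(0,u[1]-80):u[1]+120,max(0,u[0]-100):u[0]+100]
cv2.imwrite('pics/m.png',np.hstack([cv2.resize(a,(400,300)),cv2.resize(b,(300,300),interpolation=3)]))
E
```

```text
[ 440.4 -332.5  326.1] 27.35 [0.1 0.6 1.6]
[[62.8, 220.1, 2830]] None 
[[62.7, 220.3, 2830]] 2.34 15.4
[[62.8, 220.4, 2833]] 2.36 16.0
[[62.9, 220.3, 2831]] 2.35 16.1
[[62.9, 220.4, 2832]] 2.36 15.6
[[62.8, 220.3, 2827]] 2.35 15.3
[[62.7, 220.3, 2824]] 2.41 17.7
[[62.8, 220.3, 2831]] 2.37 16.0
[195 175]
splash [[233.0, 271.0, 267.0, 295.0]]
tube_rack [[157.0, 260.0, 207.0, 305.0], [192.0, 180.0, 215.0, 220.0]]
jar []
```

View pics/m.png

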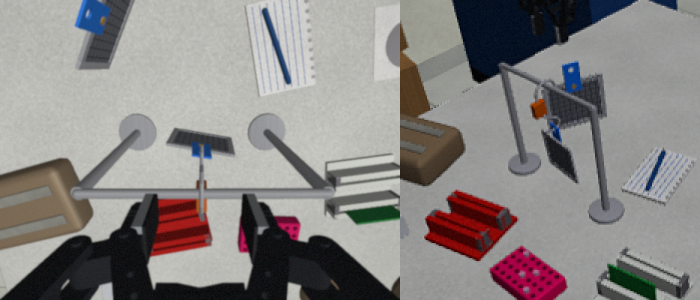

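The hook hangs on the bar with the screen dangling below it, clear of the posts, and the gripper is well above. I'll wait a little longer, then check the motion at the tab and that the bystanders are unchanged.

Call:
{"name": "drive_tool", "arguments": {
  "series": "0 0 0 0 0 0 0.6;0 0 0 0 0 0 0.6;0 0 0 0 0 0 0.6;0 0 0 0 0 0 0.6;0 0 0 0 0 0 0.6;0 0 0 0 0 0 0.6;0 0 0 0 0 0 0.6;0 0 0 0 0 0 0.6;0 0 0 0 0 0 0.6;0 0 0 0 0 0 0.6;0 0 0 0 0 0 0.6;0 0 0 0 0 0 0.6;0 0 0 0 0 0 0.6;0 0 0 0 0 0 0.6;0 0 0 0 0 0 0.6;0 0 0 0 0 0 0.6;0 0 0 0 0 0 0.6;0 0 0 0 0 0 0.6;0 0 0 0 0 0 0.6;0 0 0 0 0 0 0.6"
}}

```text
time_s: 29.95
eef_pos: [440.4, -332.5, 326.1]
ee_rot: [0.002, -0.014, 1.0, -0.003]
force: [-0.1, -0.2, -0.7]
grip_width: 0.601
```

```bash
python3 - <<'E'
from h import *
a=cv2.imread('pics/scene0.png',0).astype(float);b=cv2.imread('pics/k.png',0).astype(float)
for n,(l,t,r,w) in dict(jar=(269,341,295,374),tube=(158,259,209,306),splash=(234,270,266,295),empty=(300,380,330,410)).items(): print(n,np.abs(a-b)[t:w,l:r].mean().round(1))
for i in range(16):
    p=cap('wrist'); f=p['frame'].astype(int)[190:235,255:310]
    m=(f[...,2]>1.5*f[...,0])&(f[...,2]>1.2*f[...,1])&(f[...,2]>60); print(np.argwhere(m).mean(0).round(2),m.sum(),end='; ')
E
```

```text
jar 3.6
tube 3.2
splash 5.5
empty 4.2
[20.09 26.44] 443; [20.06 26.37] 446; [20.07 26.37] 443; [20.13 26.44] 442; [20.15 26.39] 442; [20.13 26.48] 440; [20.12 26.37] 442; [20.04 26.48] 445; [20.11 26.38] 443; [20.07 26.44] 441; [20.04 26.37] 445; [20.05 26.4 ] 445; [20.07 26.45] 447; [20.07 26.42] 441; [20.08 26.37] 442; [20.07 26.43] 441;
```

It is still to within 0.1 px and the bystanders are unchanged, so I'm handing in.

```bash
python3 -c "
from h import *
print(ctrl.finish_job())"
```

```text
the job is handed in; nothing more can be done
None
```

The screen is hanging from the S-hook on the rail, and I handed the job in at about 31 s of the 72 s allowed. I took the hook from the stand, fed its tip through the tab hole, lifted the screen out, hung the hook on the rail, let go and backed off upwards.

**Forces:** I felt no contact while feeding the tip in. The load when lifting was about 2 N, and I set the hook on the rail with about 4 N. The highest wrist reading I saw was 4.9 N, when gripping the hook.

**Last checks:**
- **Hanging still:** over 16 frames the tab moved by no more than about 0.1 px, and the robot was touching nothing.
- **Bystanders:** the picture areas around the jar and the tube rack differ from the start picture only by noise. The splash plate's area differs slightly more (5.5 against 4.2 for empty table), but the network finds the plate in the same place.

**Checks that failed or disagreed:**
- The network did not find the jar in the last scene picture, so the jar rests on the pixel comparison alone.
- On the way I shifted the hook 1.7 mm sideways because of a lagging pose reading. A close view showed the mistake and I corrected it before feeding the tip in.

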